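Clamp up the slats of a pot stand with a one-hand bar clamp

ROBOT

A 6-joint arm with a two-finger parallel gripper is mounted at the origin on the work surface. World frame = base frame: x ahead of the robot, y to its left, z up, the work surface at z = 0. Lengths are in m, angles in rad, forces in N, time in s.
With the tool pointing down it reaches from about 0.3 to 0.775 m from the base axis. Payload 14.6 kg.
Tool frame: the origin (TCP) lies at the very end of the fingers, on their centre line; the grasp point (between the pads) lies 19 mm behind it; z points along the fingers, y is the line along which they close (so a half turn about z gives the same grasp; the last joint's range is limited). The gripper opens to 94 mm and grips with 3 to 60 N. Pads are 16 mm wide; open, the fingers measure 119 mm over their backs; the gripper's body (75 mm by 177 mm) begins 78 mm behind the grasp point.
Start: joints at [1.079, 0.3, 1.521, -0, 1.321, -0.067], TCP at [0.227, 0.501, 0.205] pointing down, gripper open.
Joint ranges: [-3.03, 3.03], [-0.79, 2.21], [0.23, 2.52], [-1.04, 4.18], [0, 3.07], [-2.55, 2.55]. Speed limits (rad/s): [2.22, 2.22, 2.57, 3.14, 3.14, 3.14].

INTERFACE

Orientations are given as a 3x3 rotation matrix whose columns are the frame's x, y, z axes.
In Python, from workcell import manip gives the robot as it stands.
- The arm moves only by the tool drive_tool, never from a script. Its argument "moves" is a list of rows, each an object with "jaw": the opening, from 0 (shut) to 1 (fully open); "slide": the shift along the tool's x, y, z normalised to -1 to 1, where 1 is 50 cm, a list of three; "delta_rot": the turn, a rotation vector about the tool's x, y, z normalised to -1 to 1, where 1 is 90 degrees, a list of three. In form: [{"jaw": jaw, "slide": [tx, ty, tz], "delta_rot": [ax, ay, az]}, ...]. A call has 1 to 5 rows; each row is the pose to reach, as a shift and turn from the pose commanded when the call began, along the tool's axes at that moment; what a row does not reach only later rows make up. A row lasts 1/8 s, in which the tool goes at most 62.5 mm and 10.7 degrees, less where a joint would pass 70% of its speed; a pose out of reach is approached as far as the arm can. A call with a number of a shift or a turn outside -1 to 1 is refused whole. A call with a gripper value outside its range is refused whole. The fingers move at their own pace and stop on an object; "force" is the grip in N (left out, the last holds). Time passes only in rows, so rows that repeat a pose let the fingers close. It gives the time, the measured TCP pose, the force, the opening and the grip force at its end, in the units of the state.
- manip.get_state(): the state, without advancing time (a new reading comes with each control period).
- manip.get_image(name): name is "side" or "top" or "wrist"; returns a dict with "img" (400x640x3 uint8, blue, green, red), "mtx" (3x3 intrinsics, pixels), "R" (3x3) and "t" (3): a world point X has camera coordinates R X + t; the wrist camera has in their place "tool_from_camera" (4x4, takes a point from camera to tool coordinates, whose origin is the TCP and whose axes are the flange's). Camera axes: x right, y down, z forward; pixel columns grow to the right and rows downward; lengths in m; the calibration is good to about 2 mm. A picture is of the moment at which its call begins: read the wrist's pose just before it. There is no depth.
- manip.finish_job(): hands the job in; it is judged then, once.
The state is a dict: "time_s": time; "joints": joint angles; "joint_velocities": joint speeds; "effort": joint torques, N m; "tcp_pos": TCP position; "tcp_rot": TCP orientation; "force": force on the tool from outside, world axes, zero at the start; "moment": the same for the moment, N m; "finger_gap": finger opening in m; "gripper_force": force on a finger pad.
Only numpy, scipy, OpenCV 4.12 (cv2) and the standard library are available. Lean on these libraries where they do the work, as an engineer would, in place of code of your own. Each camera call takes 0.05 s, during which the arm holds its last target. There are 200 camera calls.

TASK

Four pine slats for a new pot stand are standing on edge between the jaws of the one-hand bar clamp that lies on the counter, but their ends stick out unevenly. Tap the slats endways until their ends are flush, then pump the clamp's trigger with full strokes until the jaws have closed on the slats and press them firmly together, without squeezing so hard that the soft wood is dented. Finish while still holding handle and trigger squeezed together in the gripper, with the jaws pressing on the flush slats, and leave the other things on the counter and turntable where they are.

Things in the scene. Friction and masses are not known exactly. Their poses are not given: they have to be found in the camera images.
- clamp: one-hand bar clamp lying on its side on the counter, loose, 0.7 kg, smooth, slides if pushed. Origin on the counter under the middle of the bar, in the plane of the grip-side pad's face; x along the bar from grip to far jaw, y the way the jaws point, z up. In mm: housing x -74..-6, y -26..22, z 0..32; toothed bar 15 wide, z 12..20, its tail ends at x = -146 at most open and moves back as it closes
- clamp_grip (a point): middle of the pistol handle, at (-64, -60, 16) mm in the clamp's frame. The handle is rigid with the housing and points along -y: x -74..-54, y -120..-26, z 0..32. Handle back to trigger front is 60 mm with the trigger out, about 40 mm with it fully squeezed (at y = -60): both fit between two fingers from above, closing along the clamp's x
- near_jaw_face (a point): middle of the face of the grip-side jaw's rubber pad, at (0, 66, 16) mm in the clamp's frame; the pad is x -9..0, y 46..86, z 3..29, the arm behind it 17 mm thick; rigid with the handle
- trigger (a joint): rad: 0 = out (a spring returns it there), 0.28 = fully squeezed towards the handle. A stroke pulls the far jaw up to 12.6 mm towards the grip (45 mm per rad) by a pawl on 6 mm teeth, after up to 6 mm of lost motion; let out fully it clicks onto the next teeth and the jaw stays. Let go, the jaw slips back up to 6 mm: pressure lasts only while held
- trigger_pull (a point): front face of the trigger, at (-14, -60, 16) mm in the clamp's frame with the trigger out. Trigger: x -24..-14, y -84..-27, z 2..30 mm, pivot at (-19, 13). Squeezing here takes 4 to 7 N for its spring and 3 N to draw the jaw; with the jaws on the wood 20 to 25 N here gives about 20 to 30 N between the jaws, each further N adds 1.6 N. The wood dents above 80 N between the jaws
- jaw_bar (a joint): travel of bar and far jaw towards the grip in m: the opening between the pads is 0.092 minus this; starts between 0 and 0.022 and is about 0.044 with the jaws closed on the four slats. It ratchets only in the closing direction. Once the jaws are on the wood, a 20 to 25 N squeeze stops short of the trigger's full stroke
- far_jaw_face (a point): middle of the face of the far jaw's rubber pad (40 mm along the jaw, 26 high), 66 mm from the bar's middle line, 16 mm above the counter; axes as the clamp's. The far jaw is fixed to the bar's end, 28 mm thick with pad, its root block 32 high
- slat_1: pine slat 1 of 4, 12 x 110 x 36 mm (x, y, z), 32 g, standing on its long edge, loose; counted from the grip-side jaw (nearest to it). Origin at the middle of its underside; y along its length, the same way as the clamp's y, away from the bar. The slats start about 1 mm apart, slat 1 about 3 mm from the grip-side pad.
- slat_2: pine slat 2 of 4, 12 x 110 x 36 mm (x, y, z), 32 g, standing on its long edge, loose; counted from the grip-side jaw (in between). Origin at the middle of its underside; y along its length, the same way as the clamp's y, away from the bar. The slats start about 1 mm apart, slat 1 about 3 mm from the grip-side pad.
- slat_3: pine slat 3 of 4, 12 x 110 x 36 mm (x, y, z), 32 g, standing on its long edge, loose; counted from the grip-side jaw (in between). Origin at the middle of its underside; y along its length, the same way as the clamp's y, away from the bar. The slats start about 1 mm apart, slat 1 about 3 mm from the grip-side pad.
- slat_4: pine slat 4 of 4, 12 x 110 x 36 mm (x, y, z), 32 g, standing on its long edge, loose; counted from the grip-side jaw (next to the far jaw). Origin at the middle of its underside; y along its length, the same way as the clamp's y, away from the bar. The slats start about 1 mm apart, slat 1 about 3 mm from the grip-side pad.
- slat_1_end (a point): middle of the open end face of slat 1 (the end away from the clamp's bar), 18 mm above the counter, 55 mm along y from the slat's origin; axes as the slat's
- slat_2_end (a point): middle of the open end face of slat 2 (the end away from the clamp's bar), 18 mm above the counter, 55 mm along y from the slat's origin; axes as the slat's
- slat_3_end (a point): middle of the open end face of slat 3 (the end away from the clamp's bar), 18 mm above the counter, 55 mm along y from the slat's origin; axes as the slat's
- slat_4_end (a point): middle of the open end face of slat 4 (the end away from the clamp's bar), 18 mm above the counter, 55 mm along y from the slat's origin; axes as the slat's
- cup: white ceramic cup, 76 mm across, 85 high, on the counter behind the clamp's grip-side jaw; to be left alone; origin under its centre
- whistle: steel pressure-cooker whistle, 32 mm across, 45 high, on the counter beyond the far jaw; to be left alone; origin under its centre
- glue: bottle of wood glue, 46 mm across, 130 high, on the counter past the end of the clamp's handle, 10 to 30 mm from it; to be left alone; origin under its centre
- bowl: steel bowl, 132 mm across, 50 high, with a grey gasket ring in it, on the 280 mm round turntable by the backsplash; to be left alone; origin under its centre
- container: plastic container with a closed lid, 81 x 101 mm, 79 high, on the 280 mm round turntable by the backsplash; to be left alone; origin under its centre
- churner: wooden churner, 180 mm tall, standing on its 54 mm head on the 280 mm round turntable by the backsplash; to be left alone; origin under its centre
Not all that is in view belongs to the job. What is shaped like the slat_4 but black or purple is not meant.

How it is judged:
On the way, in this order (a step that is already met when the one before it is completed fails the run):
1. the open ends of the four slats are flush within 3 mm (y of slat_1_end in the frame of slat_2_end between -0.003 and 0.003 m and y of slat_1_end in the frame of slat_3_end between -0.003 and 0.003 m and y of slat_1_end in the frame of slat_4_end between -0.003 and 0.003 m and y of slat_2_end in the frame of slat_3_end between -0.003 and 0.003 m and y of slat_2_end in the frame of slat_4_end between -0.003 and 0.003 m and y of slat_3_end in the frame of slat_4_end between -0.003 and 0.003 m), for 0.2 s.
2. the trigger is squeezed in a pump stroke (value of joint trigger above 0.2 rad), for 0.05 s.
3. the trigger is let out again for the next stroke (value of joint trigger below 0.1 rad), for 0.05 s.
At the end, for the whole second after the job is handed in: The gripper's fingers hold the handle and the squeezed trigger (over 3 N on each), both jaw pads press on the outer slats with 8 to 80 N, and the four slats stand upright on the counter with their open ends flush within 3 mm (all of step 1 and contact force between jaw_bar and slat_4 between 8 and 80 N and contact force between near_pad and slat_1 between 8 and 80 N and contact force between the fingers and trigger above 3 N and contact force between the fingers and clamp_handle above 3 N and value of joint trigger above 0.01 rad and linear speed of clamp below 0.02 m/s and angle between each of clamp, slat_1, slat_2, slat_3, slat_4's own z axis and vertical below 0.12 rad and height (world z) of each of slat_1, slat_2, slat_3, slat_4 below 0.006 m); the arm keeps its last pose, push and grip.
It fails at once if the wood is dented: more than 80 N between a jaw and the slats (contact force between jaw_bar and slat_4 above 80 N or contact force between near_pad and slat_1 above 80 N).
It fails at once if the cup, whistle, glue bottle, bowl, container or churner is moved by more than 30 mm (distance of any of cup, whistle, glue, bowl, container, churner from where it was at the start of the episode above 0.03 m).
It also fails if it takes over 64 s, if anything falls off the work surface, if the arm or the gripper's body presses on something with over 40 N, if the wrist force passes 120 N, or if a joint passes its speed limit or range.

## Working session

There is one attempt and no reset: what is moved stays moved. The work goes in short steps, Python scripts to look and compute and a tool call to move; the robot and the scene stay as the last step left them, time stands still between calls to the robot, and variables do not carry over. Pictures are saved under pics/ and viewed, at most 10 in all, crops included, and the job is handed in when it is done.

Besides the shell and the picture viewer there is one more tool, called by a JSON object that holds its "op" and its "data". drive_tool: Moves the arm, as the interface text tells. Its arguments: {"type":"object","properties":{"moves":{"type":"array","items":{"type":"object","properties":{"jaw":{"type":"number"},"slide":{"type":"array","items":{"type":"number","minimum":-1,"maximum":1}},"delta_rot":{"type":"array","items":{"type":"number","minimum":-1,"maximum":1}}}}},"force":{"type":"number"}},"required":["moves"]}

```bash
mkdir -p pics; cat > h.py <<'E'
import numpy as np, cv2
from workcell import manip
def shot(n,f,crop=None,s=1):
    d=manip.get_image(n); im=d["img"].copy()
    np.savez('pics/%s.npz'%f,**{k:v for k,v in d.items()})
    if crop: im=im[crop[1]:crop[3],crop[0]:crop[2]]
    if s!=1: im=cv2.resize(im,None,fx=s,fy=s,interpolation=cv2.INTER_CUBIC)
    cv2.imwrite('pics/%s.png'%f,im); return d
def ray(d,uv,z):
    K,R,t=d["mtx"],d["R"],d["t"]
    c=-R.T@t; r=R.T@np.linalg.solve(K,[uv[0],uv[1],1.]); return c+r*(z-c[2])/r[2]
def load(f): return dict(np.load('pics/%s.npz'%f))
E
python3 -c "
from h import *
d=shot('top','top0'); print(d['mtx'],d['R'],d['t'],-d['R'].T@d['t'])
d=shot('side','side0'); print(-d['R'].T@d['t'],d['R'])
print(manip.get_state())"
```

```text
[[497.61614055   0.         307.64565792]
 [  0.         497.61614055 199.15701078]
 [  0.           0.           1.        ]] [[ 0.0188168  -0.9997964  -0.00728551]
 [-0.9926536  -0.01781031 -0.11967301]
 [ 0.11951889  0.00948385 -0.99278663]] [-0.03995643  0.57173791  1.12320072] [ 0.43404585 -0.04041773  1.18322915]
[-0.08376036 -0.64165351  0.84740466] [[ 0.68748624 -0.72617296 -0.0059582 ]
 [-0.48957555 -0.4574025  -0.74236025]
 [ 0.53635664  0.51327944 -0.66997445]]
{'time_s': 0.1, 'joints': array([ 1.07941528e+00,  3.00416267e-01,  1.52151028e+00, -1.50146334e-05,
        1.32071944e+00, -6.66189074e-02]), 'joint_velocities': array([ 0.00027662, -0.00139724, -0.00208751, -0.00021705,  0.00062701,
        0.00054304]), 'effort': array([ 1.75564976e-03, -5.32648301e+01, -3.53274643e+01,  7.09791784e-02,
        2.36307346e-02, -1.20050831e-04]), 'tcp_pos': array([0.22656043, 0.50090779, 0.20494636]), 'tcp_rot': array([[-9.11138302e-01,  4.12100425e-01, -4.84182472e-04],
       [ 4.12100706e-01,  9.11137823e-01, -9.35568944e-04],
       [ 5.56086038e-05, -1.05196464e-03, -9.99999445e-01]]), 'force': array([-0.41848691,  0.44302671,  0.34655851]), 'moment': array([ 0.04383395,  0.01278136, -0.01182115]), 'gripper_force': 0.0, 'finger_gap': 0.09383242515624825}
```

View pics/top0.png

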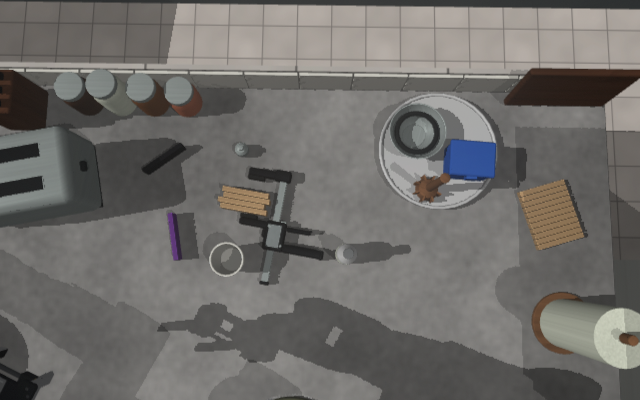

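View pics/side0.png

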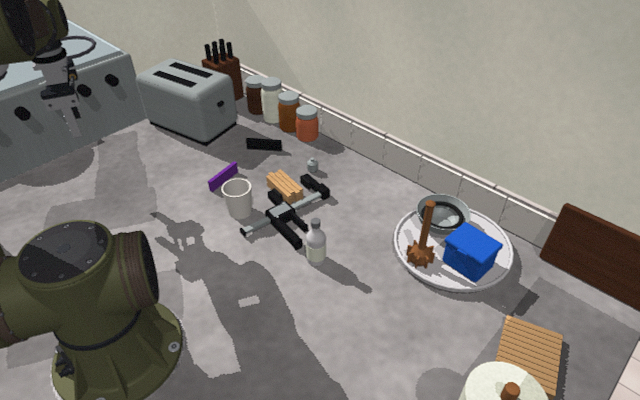

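The top view shows the clamp at about (275,230), with its bar running from (264,283) up to (283,170). The handle points right to (322,254), and the pine slats are at (245,200). The slat-shaped things are the pine group at (245,200), a black piece at (163,158) and a purple one at (174,236). The pine ones between the jaws fit the description, so I'll confirm them in a crop.

```bash
python3 -c "
from h import *
im=load('top0')['img'][155:295,190:360]
cv2.imwrite('pics/c0.png',cv2.resize(im,None,fx=4.7,fy=4.2857,interpolation=cv2.INTER_CUBIC)[:600,:799])"
```

```text
(no output)
```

View pics/c0.png

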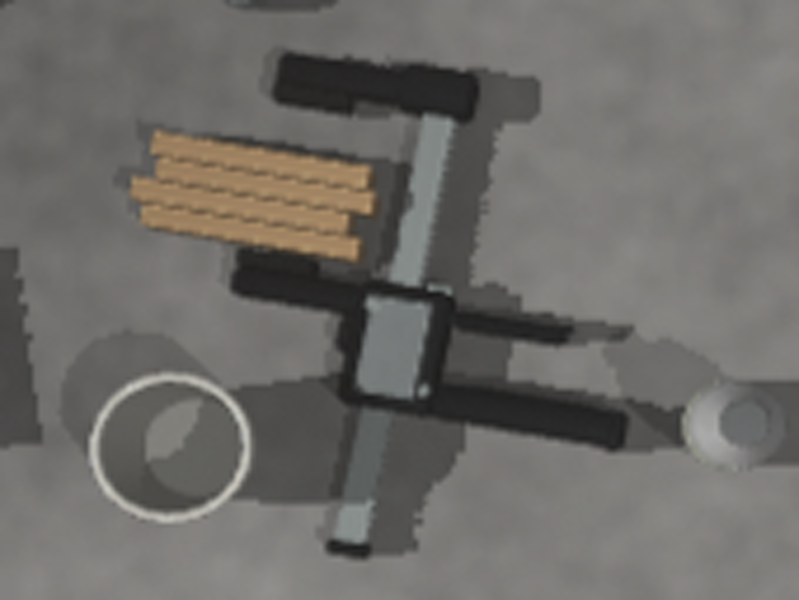

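The crop confirms it: the four pine slats lie between the jaws, with left (open) ends at crop (152,142), (155,167), (131,188) and (141,215). The handle tip is at (625,430) and the glue at (735,425).

```bash
cat >> h.py <<'E'
def c2p(p): return (190+p[0]/4.7,155+p[1]/4.2857)
E
python3 -c "
from h import *
d=load('top0')
f=lambda p,z: ray(d,c2p(p),z)[:2]
b0,b1=f((350,540),.02),f((438,118),.02); print('bar',b0,b1)
x=(b1-b0)/np.linalg.norm(b1-b0); print('yaw bar',np.degrees(np.arctan2(x[1],x[0])))
S={4:((152,142),(370,175)),3:((155,167),(375,203)),2:((131,188),(350,222)),1:((141,215),(360,250))}
for k,(a,b) in S.items():
  A,B=f(a,.036),f(b,.036); v=A-B; print(k,A,B,np.linalg.norm(v),np.degrees(np.arctan2(v[1],v[0]))-90)
h0,h1=f((445,402),.032),f((626,430),.032); v=h0-h1; print('handle',h0,h1,np.degrees(np.arctan2(v[1],v[0]))-90)
print('housing top corners',[f(p,.032) for p in ((345,395),(435,410),(455,297),(368,288))])
print('nearjaw',f((232,275),.032),f((240,262),.029),'farjaw',f((275,90),.032),f((350,108),.029))
print('trig tip',f((573,333),.03),'glue', f((685,425),.06),f((735,425),.13),'cup',f((170,447),.085))
s=manip.get_state(); print(np.degrees(np.arctan2(s['tcp_rot'][1,1],s['tcp_rot'][0,1])))
"
```

```text
bar [0.38188005 0.06684849] [0.6126381  0.02926494]
yaw bar -9.250535999347417
4 [0.5944712  0.16987907] [0.57831708 0.06118594] 0.10988700195389056 -8.453498646950564
3 [0.58078991 0.16785163] [0.56307601 0.05828404] 0.1109902660397245 -9.183601891122834
2 [0.56909211 0.17928902] [0.55250848 0.0703374 ] 0.11020650010197493 -8.654615815908272
1 [0.5544547  0.17374732] [0.5373927  0.06496378] 0.11011344802302196 -8.913852990415009
handle [0.45653557 0.02130194] [ 0.44324692 -0.06759482] -8.501857660289701
housing top corners [array([0.45936571, 0.07044476]), array([0.45216775, 0.0260975 ]), array([0.51310752, 0.01774663]), array([0.5171949 , 0.06079048])]
nearjaw [0.52301697 0.12819126] [0.53039952 0.12491248] farjaw [0.62484905 0.11029175] [0.61601868 0.07284767]
trig tip [ 0.49484335 -0.04075686] glue [ 0.44615116 -0.09503839] [ 0.44581591 -0.11399115] cup [0.43018477 0.14628078]
65.66313695577914
```

{"op": "drive_tool", "data": {"moves": [{"jaw": 0, "slide": [-0.864, -0.259, 0], "delta_rot": [0, 0, 0.828]}, {"jaw": 0, "slide": [-0.864, -0.259, 0], "delta_rot": [0, 0, 0.828]}, {"jaw": 0, "slide": [-0.864, -0.259, 0], "delta_rot": [0, 0, 0.828]}, {"jaw": 0, "slide": [-0.864, -0.259, 0], "delta_rot": [0, 0, 0.828]}, {"jaw": 0, "slide": [-0.864, -0.259, 0], "delta_rot": [0, 0, 0.828]}], "force": 15}}

```text
time_s: 0.72
tcp_pos: [0.4636, 0.2944, 0.2053]
tcp_rot: [[-0.201, 0.98, -0.0], [0.98, 0.201, -0.0], [-0.0, -0.0, -1.0]]
force: [0.9, 0.4, 0.3]
finger_gap: 0.0477
gripper_force: 0.0
```

```bash
cat >> h.py <<'E'
ax=np.radians(-8.9); CX=np.array([np.cos(ax),np.sin(ax),0]); CY=np.array([-np.sin(ax),np.cos(ax),0])
def where(X=None,Y=None,z=None):
    s=manip.get_state(); p,R=s['tcp_pos'],s['tcp_rot']
    yaw=np.degrees(np.arctan2(R[1,1],R[0,1]))
    print('t',round(s['time_s'],2),'pos',p.round(4),'XY',round(p@CX,4),round(p@CY,4),'yaw',round(yaw,2),'tilt',R[:,2].round(3),'F',s['force'].round(2),'gap',round(s['finger_gap'],4),'gf',round(s['gripper_force'],1))
    if X is not None:
        g=X*CX+Y*CY; g[2]=z; print('slide',(R.T@(g-p)/.5).round(4),'rz',round((yaw+8.9)/90,4))
E
python3 -c "
from h import *
where(.528,.29,.205)"
```

```text
t 0.72 pos [0.4636 0.2944 0.2053] XY 0.4125 0.3625 yaw 11.59 tilt [-0. -0. -1.] F [0.92 0.35 0.34] gap 0.0477 gf 0.0
slide [-0.2168  0.1655  0.0006] rz 0.2277
```

{"op": "drive_tool", "data": {"moves": [{"jaw": 0, "slide": [-0.217, 0.166, 0], "delta_rot": [0, 0, 0.228]}, {"jaw": 0, "slide": [-0.217, 0.166, 0], "delta_rot": [0, 0, 0.228]}, {"jaw": 0, "slide": [-0.217, 0.166, 0.1], "delta_rot": [0, 0, 0.228]}, {"jaw": 0, "slide": [-0.217, 0.166, 0.2], "delta_rot": [0, 0, 0.228]}, {"jaw": 0, "slide": [-0.217, 0.166, 0.2], "delta_rot": [0, 0, 0.228]}]}}

```text
time_s: 1.35
tcp_pos: [0.5643, 0.2063, 0.1021]
tcp_rot: [[0.149, 0.989, -0.007], [0.989, -0.149, -0.002], [-0.003, -0.007, -1.0]]
force: [-0.7, 0.7, 0.7]
finger_gap: 0.0006
gripper_force: 0.0
```

```bash
python3 -c "
from h import *
where(.528,.285,.012)
d=shot('wrist','w1')
print(d['tool_from_camera'])"
```

```text
t 1.35 pos [0.5643 0.2063 0.1021] XY 0.5256 0.2911 yaw -8.59 tilt [-0.007 -0.002 -1.   ] F [-0.69  0.74  0.7 ] gap 0.0006 gf 0.0
slide [-0.0117  0.0059  0.1801] rz 0.0034
[[ 7.63108932e-04 -9.67835523e-01 -2.51582625e-01  7.21013367e-02]
 [ 9.99999662e-01  8.15267881e-04 -1.03093532e-04 -7.42928403e-04]
 [ 3.04884816e-04 -2.51582462e-01  9.67835819e-01 -1.78604448e-01]
 [ 0.00000000e+00  0.00000000e+00  0.00000000e+00  1.00000000e+00]]
```

View pics/w1.png

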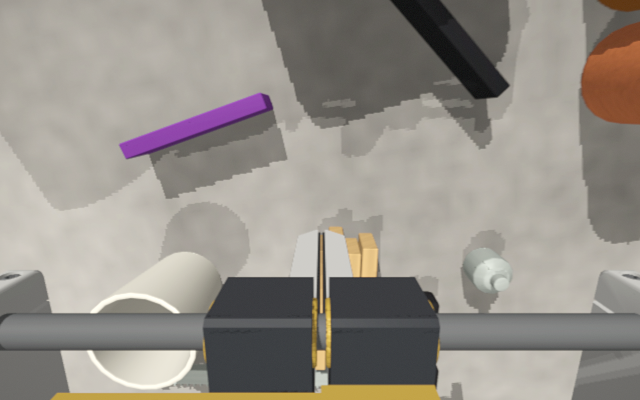

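The wrist view looks from the open-end side. The closed fingertips are at (320,240), the slat ends just behind them at (330–375,250), the cup at (145,330) and the whistle at (487,270), which is clear.

{"op": "drive_tool", "data": {"moves": [{"jaw": 0, "slide": [-0.012, 0.005, 0.1], "delta_rot": [0, 0, 0]}, {"jaw": 0, "slide": [-0.012, 0.005, 0.18], "delta_rot": [0, 0, 0]}, {"jaw": 0, "slide": [-0.012, 0.005, 0.18], "delta_rot": [0, 0, 0]}, {"jaw": 0, "slide": [-0.012, 0.005, 0.18], "delta_rot": [0, 0, 0]}]}}

```text
time_s: 1.9
tcp_pos: [0.5692, 0.2014, 0.0186]
tcp_rot: [[0.149, 0.989, 0.004], [0.989, -0.149, 0.001], [0.002, 0.004, -1.0]]
force: [-0.2, -0.3, 1.2]
finger_gap: 0.0004
gripper_force: 0.0
```

```bash
python3 -c "
from h import *
where(.528,.261,.012)"
```

```text
t 1.9 pos [0.5692 0.2014 0.0186] XY 0.5312 0.287 yaw -8.55 tilt [ 0.004  0.001 -1.   ] F [-0.22 -0.32  1.17] gap 0.0004 gf 0.0
slide [-0.052  -0.0067  0.0131] rz 0.0038
```

{"op": "drive_tool", "data": {"moves": [{"jaw": 0, "slide": [-0.016, -0.006, 0.012], "delta_rot": [0, 0, 0.004]}, {"jaw": 0, "slide": [-0.028, -0.006, 0.012], "delta_rot": [0, 0, 0.004]}, {"jaw": 0, "slide": [-0.038, -0.006, 0.012], "delta_rot": [0, 0, 0.004]}, {"jaw": 0, "slide": [-0.047, -0.006, 0.012], "delta_rot": [0, 0, 0.004]}, {"jaw": 0, "slide": [-0.052, -0.006, 0.012], "delta_rot": [0, 0, 0.004]}]}}

```text
time_s: 2.52
tcp_pos: [0.5609, 0.1752, 0.0096]
tcp_rot: [[0.155, 0.988, 0.0], [0.988, -0.155, 0.0], [0.0, 0.0, -1.0]]
force: [0.0, -0.2, 0.7]
finger_gap: 0.0005
gripper_force: 0.3
```

{"op": "drive_tool", "data": {"moves": [{"jaw": 0, "slide": [0, 0, 0], "delta_rot": [0, 0, 0]}, {"jaw": 0, "slide": [0, 0, 0], "delta_rot": [0, 0, 0]}]}}

```text
time_s: 2.78
tcp_pos: [0.5608, 0.1755, 0.0094]
tcp_rot: [[0.155, 0.988, -0.0], [0.988, -0.155, -0.0], [-0.0, -0.0, -1.0]]
force: [-0.1, -0.5, 0.2]
finger_gap: 0.0005
gripper_force: 0.0
```

```bash
python3 -c "
from h import *
where(.528,.261,.012)
shot('top','top1',(190,155,360,282),4.7)"
```

```text
t 2.77 pos [0.5608 0.1755 0.0094] XY 0.5269 0.2602 yaw -8.93 tilt [-0. -0. -1.] F [-0.13 -0.5   0.17] gap 0.0005 gf 0.0
slide [ 0.0017  0.0022 -0.0052] rz -0.0003
```

View pics/top1.png

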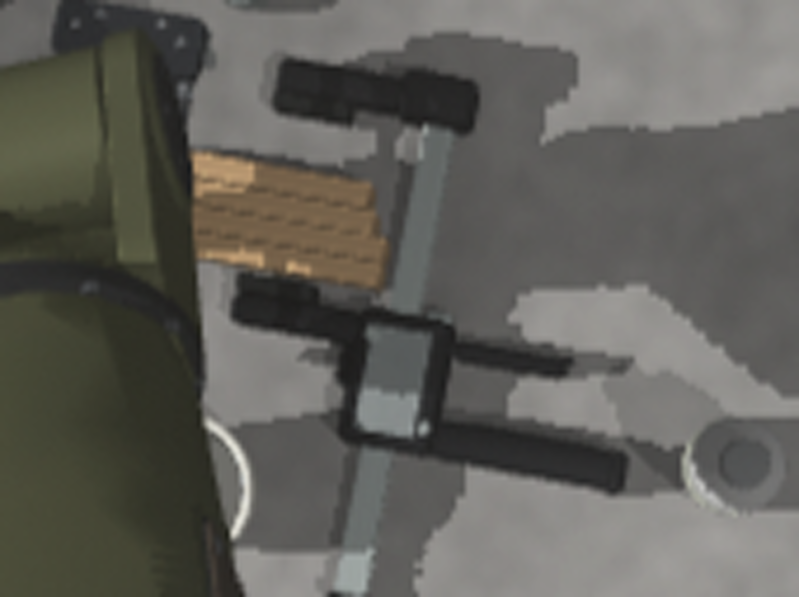

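{"op": "drive_tool", "data": {"moves": [{"jaw": 0, "slide": [0.06, 0, 0], "delta_rot": [0, 0, 0]}, {"jaw": 0, "slide": [0.06, 0.055, 0], "delta_rot": [0, 0, 0]}, {"jaw": 0, "slide": [0.06, 0.055, 0], "delta_rot": [0, 0, 0]}, {"jaw": 0, "slide": [0.04, 0.055, 0], "delta_rot": [0, 0, 0]}, {"jaw": 0, "slide": [0.025, 0.055, 0], "delta_rot": [0, 0, 0]}]}}

```text
time_s: 3.45
tcp_pos: [0.5892, 0.1827, 0.0093]
tcp_rot: [[0.156, 0.988, -0.001], [0.988, -0.156, -0.0], [-0.0, -0.001, -1.0]]
force: [0.6, 0.1, -0.4]
finger_gap: 0.0006
gripper_force: 0.2
```

{"op": "drive_tool", "data": {"moves": [{"jaw": 0, "slide": [-0.009, 0, 0], "delta_rot": [0, 0, 0]}, {"jaw": 0, "slide": [-0.018, 0, 0], "delta_rot": [0, 0, 0]}, {"jaw": 0, "slide": [-0.025, 0, 0], "delta_rot": [0, 0, 0]}, {"jaw": 0, "slide": [-0.025, 0, 0], "delta_rot": [0, 0, 0]}, {"jaw": 0, "slide": [-0.025, 0, 0], "delta_rot": [0, 0, 0]}]}}

```text
time_s: 4.08
tcp_pos: [0.588, 0.1713, 0.0094]
tcp_rot: [[0.155, 0.988, -0.0], [0.988, -0.155, -0.0], [-0.0, -0.0, -1.0]]
force: [-0.2, 1.1, 0.8]
finger_gap: 0.0005
gripper_force: 0.0
```

```bash
python3 -c "
from h import *
where(.541,.2602,.01)"
```

```text
t 4.08 pos [0.588  0.1713 0.0094] XY 0.5544 0.2602 yaw -8.93 tilt [-0. -0. -1.] F [-0.17  1.05  0.79] gap 0.0005 gf 0.0
slide [ 0.0001 -0.0268 -0.0012] rz -0.0003
```

{"op": "drive_tool", "data": {"moves": [{"jaw": 0, "slide": [0.03, 0, 0], "delta_rot": [0, 0, 0]}, {"jaw": 0, "slide": [0.03, -0.027, 0], "delta_rot": [0, 0, 0]}, {"jaw": 0, "slide": [0.015, -0.027, 0], "delta_rot": [0, 0, 0]}, {"jaw": 0, "slide": [0, -0.027, 0], "delta_rot": [0, 0, 0]}, {"jaw": 0, "slide": [0, -0.027, 0], "delta_rot": [0, 0, 0]}]}}

```text
time_s: 4.7
tcp_pos: [0.575, 0.1726, 0.0096]
tcp_rot: [[0.156, 0.988, 0.0], [0.988, -0.156, 0.0], [0.0, 0.0, -1.0]]
force: [-0.4, 0.1, 0.4]
finger_gap: 0.0005
gripper_force: 0.0
```

{"op": "drive_tool", "data": {"moves": [{"jaw": 0, "slide": [0.06, 0, 0], "delta_rot": [0, 0, 0]}, {"jaw": 0, "slide": [0.06, 0, -0.1], "delta_rot": [0, 0, 0]}, {"jaw": 0.5, "slide": [0.06, 0, -0.22], "delta_rot": [0, 0, 0]}, {"jaw": 0.82, "slide": [0.06, 0, -0.34], "delta_rot": [0, 0, 0]}, {"jaw": 0.82, "slide": [0.16, 0, -0.4], "delta_rot": [0, 0, 0]}]}}

```text
time_s: 5.32
tcp_pos: [0.5884, 0.251, 0.214]
tcp_rot: [[0.159, 0.987, 0.005], [0.987, -0.159, 0.001], [0.002, 0.004, -1.0]]
force: [0.4, 0.5, -0.1]
finger_gap: 0.027
gripper_force: 0.0
```

```bash
python3 -c "
from h import *
where(.468,.0645,.2)
s=manip.get_state(); d=shot('wrist','w2'); np.savez('pics/w2s.npz',p=s['tcp_pos'],R=s['tcp_rot'])
shot('side','s2',(220,150,350,270),5)
"
```

```text
t 5.33 pos [0.5884 0.251  0.214 ] XY 0.5425 0.339 yaw -9.16 tilt [ 0.005  0.001 -1.   ] F [ 0.41  0.47 -0.14] gap 0.027 gf 0.0
slide [-0.5497 -0.1467  0.0261] rz -0.0028
```

View pics/w2.png

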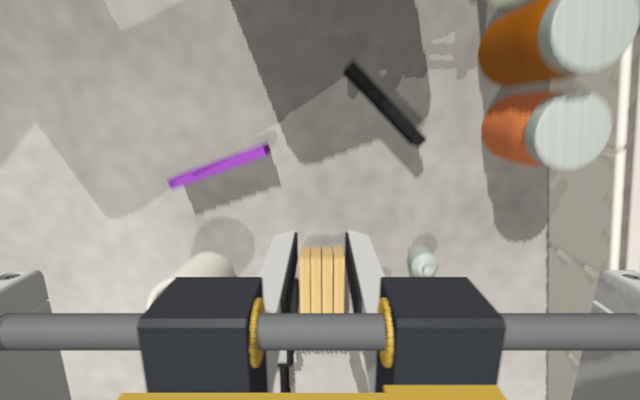

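The ends look flush: all four slat ends are at row ~248, columns 300–345. Next I move over the handle.

{"op": "drive_tool", "data": {"moves": [{"jaw": 0.82, "slide": [-0.12, -0.03, 0], "delta_rot": [0, 0, 0]}, {"jaw": 0.82, "slide": [-0.55, -0.147, 0], "delta_rot": [0, 0, 0]}, {"jaw": 0.82, "slide": [-0.55, -0.147, 0], "delta_rot": [0, 0, 0]}, {"jaw": 0.82, "slide": [-0.55, -0.147, 0], "delta_rot": [0, 0, 0]}, {"jaw": 0.82, "slide": [-0.55, -0.147, 0], "delta_rot": [0, 0, 0]}]}}

```text
time_s: 6.05
tcp_pos: [0.4704, -0.0103, 0.2093]
tcp_rot: [[0.157, 0.988, -0.0], [0.988, -0.157, -0.0], [-0.0, -0.0, -1.0]]
force: [-0.1, 0.2, -0.2]
finger_gap: 0.0771
gripper_force: 0.0
```

{"op": "drive_tool", "data": {"moves": [{"jaw": 0.82, "slide": [0, 0, 0], "delta_rot": [0, 0, 0]}, {"jaw": 0.82, "slide": [0, 0, 0], "delta_rot": [0, 0, 0]}]}}

```text
time_s: 6.3
tcp_pos: [0.472, -0.0077, 0.2093]
tcp_rot: [[0.156, 0.988, -0.0], [0.988, -0.156, 0.0], [0.0, -0.0, -1.0]]
force: [0.5, 0.2, 0.3]
finger_gap: 0.0766
gripper_force: 0.0
```

```bash
python3 -c "
from h import *
where(.468,.0645,.006)
shot('wrist','w3')
"
```

```text
t 6.3 pos [ 0.472  -0.0077  0.2093] XY 0.4675 0.0654 yaw -8.96 tilt [-0.  0. -1.] F [0.53 0.17 0.32] gap 0.0766 gf 0.0
slide [-0.0018  0.001   0.4066] rz -0.0006
```

View pics/w3.png

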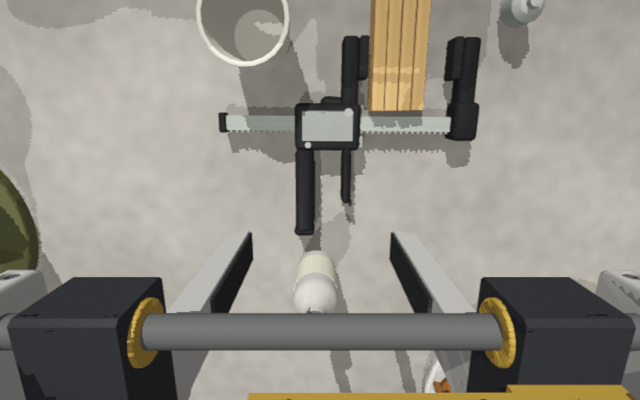

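The clamp, cup and slats are as planned. The handle is at column 296–314, the trigger front at ~350, and the slats' bar-side ends are flush at row 110. A quick numeric check before descending.

```bash
python3 -c "
from h import *
d=load('w3'); T=d['tool_from_camera']; s=manip.get_state(); p,R=s['tcp_pos'],s['tcp_rot']
for n,uv,z in [('handle back',(296,180),.032),('trig front',(351,180),.03),('handle tip',(304,234),.032),('bar',(400,124),.02),('s1',(369,109),.036),('s4',(424,110),.036),('nearpad',(367,60),.029),('farpad',(446,60),.029)]:
  c=p+R@T[:3,3]; r=R@T[:3,:3]@np.linalg.solve(d['mtx'],[*uv,1.]); q=c+r*(z-c[2])/r[2]; print(n,q.round(4),'XY',round(q@CX,4),round(q@CY,4))
"
```

```text
handle back [ 0.4453 -0.0013  0.032 ] XY 0.4402 0.0676
trig front [ 0.5032 -0.0107  0.03  ] XY 0.4988 0.0673
handle tip [ 0.4436 -0.0626  0.032 ] XY 0.448 0.0068
bar [0.5627 0.0388 0.02  ] XY 0.55 0.1254
s1 [0.5301 0.0592 0.036 ] XY 0.5146 0.1405
s4 [0.5842 0.0498 0.036 ] XY 0.5695 0.1396
nearpad [0.5347 0.1057 0.029 ] XY 0.5119 0.1871
farpad [0.6114 0.0937 0.029 ] XY 0.5895 0.1872
```

{"op": "drive_tool", "data": {"moves": [{"jaw": 0.82, "slide": [-0.002, 0.004, 0.12], "delta_rot": [0, 0, 0]}, {"jaw": 0.82, "slide": [-0.002, 0.004, 0.24], "delta_rot": [0, 0, 0]}, {"jaw": 0.82, "slide": [-0.002, 0.004, 0.35], "delta_rot": [0, 0, 0]}, {"jaw": 0.82, "slide": [-0.002, 0.004, 0.404], "delta_rot": [0, 0, 0]}, {"jaw": 0.82, "slide": [-0.002, 0.004, 0.404], "delta_rot": [0, 0, 0]}]}}

```text
time_s: 6.98
tcp_pos: [0.4727, -0.0084, 0.0058]
tcp_rot: [[0.154, 0.988, -0.004], [0.988, -0.154, 0.0], [-0.0, -0.004, -1.0]]
force: [0.0, -0.0, 0.3]
finger_gap: 0.0772
gripper_force: 0.0
```

{"op": "drive_tool", "data": {"moves": [{"jaw": 0.7, "slide": [0, 0, 0], "delta_rot": [0, 0, 0]}, {"jaw": 0.66, "slide": [0, 0, 0], "delta_rot": [0, 0, 0]}, {"jaw": 0.66, "slide": [0, 0, 0], "delta_rot": [0, 0, 0]}, {"jaw": 0.66, "slide": [0, 0, 0], "delta_rot": [0, 0, 0]}]}}

```text
time_s: 7.48
tcp_pos: [0.4738, -0.0093, 0.0079]
tcp_rot: [[0.155, 0.988, 0.001], [0.988, -0.155, -0.0], [0.0, 0.001, -1.0]]
force: [0.1, 0.9, -0.1]
finger_gap: 0.0621
gripper_force: 0.0
```

```bash
python3 -c "
from h import *
where(.4695,.0645,.006)"
```

```text
t 7.47 pos [ 0.4738 -0.0093  0.0079] XY 0.4695 0.0641 yaw -8.94 tilt [ 0.001 -0.    -1.   ] F [ 0.13  0.93 -0.11] gap 0.0621 gf 0.0
slide [ 0.0008 -0.      0.0038] rz -0.0004
```

{"op": "drive_tool", "data": {"moves": [{"jaw": 0.6, "slide": [0, -0.004, 0], "delta_rot": [0, 0, 0]}, {"jaw": 0.54, "slide": [0, -0.009, 0], "delta_rot": [0, 0, 0]}, {"jaw": 0.48, "slide": [0, -0.015, 0], "delta_rot": [0, 0, 0]}, {"jaw": 0.42, "slide": [0, -0.02, 0], "delta_rot": [0, 0, 0]}, {"jaw": 0.4, "slide": [0, -0.02, 0], "delta_rot": [0, 0, 0]}], "force": 15}}

```text
time_s: 8.1
tcp_pos: [0.4635, -0.0076, 0.0077]
tcp_rot: [[0.155, 0.988, -0.0], [0.988, -0.155, 0.0], [0.0, -0.0, -1.0]]
force: [-1.7, 0.4, 7.1]
finger_gap: 0.0407
gripper_force: 14.6
```

{"op": "drive_tool", "data": {"moves": [{"jaw": 0.4, "slide": [0, 0, 0], "delta_rot": [0, 0, 0]}, {"jaw": 0.4, "slide": [0, 0, 0], "delta_rot": [0, 0, 0]}]}}

```text
time_s: 8.35
tcp_pos: [0.4635, -0.0077, 0.0077]
tcp_rot: [[0.155, 0.988, -0.0], [0.988, -0.155, 0.0], [0.0, -0.0, -1.0]]
force: [-1.3, 1.0, 7.5]
finger_gap: 0.0405
gripper_force: 14.6
```

{"op": "drive_tool", "data": {"moves": [{"jaw": 0.46, "slide": [0, 0.004, 0], "delta_rot": [0, 0, 0]}, {"jaw": 0.54, "slide": [0, 0.009, 0], "delta_rot": [0, 0, 0]}, {"jaw": 0.62, "slide": [0, 0.016, 0], "delta_rot": [0, 0, 0]}, {"jaw": 0.67, "slide": [0, 0.02, 0], "delta_rot": [0, 0, 0]}, {"jaw": 0.67, "slide": [0, 0.02, 0], "delta_rot": [0, 0, 0]}]}}

```text
time_s: 8.98
tcp_pos: [0.4734, -0.0092, 0.0072]
tcp_rot: [[0.155, 0.988, -0.001], [0.988, -0.155, 0.0], [0.0, -0.001, -1.0]]
force: [-0.5, 0.4, -0.5]
finger_gap: 0.0629
gripper_force: 0.0
```

```bash
python3 -c "
from h import *
where(.4695,.0645,.006)
shot('top','top3',(190,155,360,282),4.7)"
```

```text
t 8.97 pos [ 0.4734 -0.0092  0.0072] XY 0.4691 0.0642 yaw -8.93 tilt [-0.001  0.    -1.   ] F [-0.53  0.4  -0.45] gap 0.0629 gf 0.0
slide [0.0006 0.0008 0.0024] rz -0.0003
```

View pics/top3.png

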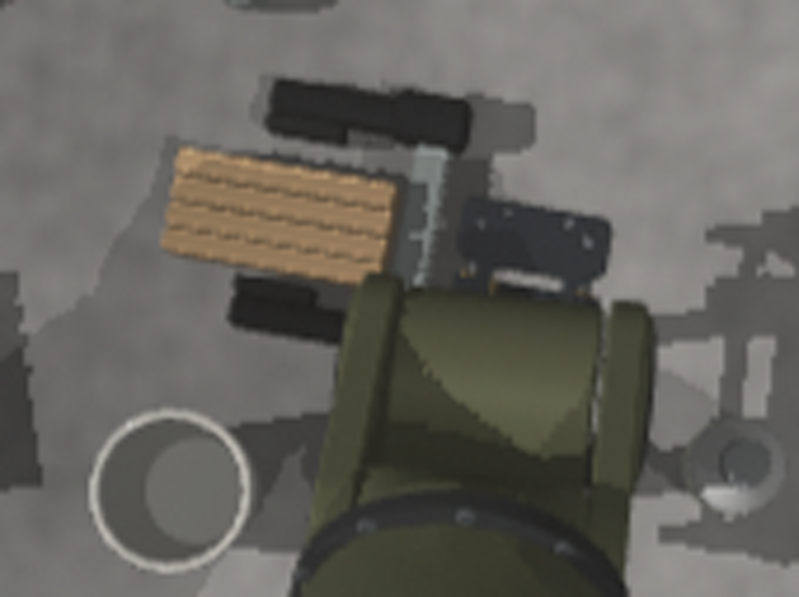

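Stroke 1 drew the far jaw about 10 mm. The slats are still flush (left ends along (165–180,150–250)) and the clamp has not moved. Next is stroke 2.

{"op": "drive_tool", "data": {"moves": [{"jaw": 0.6, "slide": [0, -0.004, 0], "delta_rot": [0, 0, 0]}, {"jaw": 0.54, "slide": [0, -0.009, 0], "delta_rot": [0, 0, 0]}, {"jaw": 0.48, "slide": [0, -0.015, 0], "delta_rot": [0, 0, 0]}, {"jaw": 0.42, "slide": [0, -0.02, 0], "delta_rot": [0, 0, 0]}, {"jaw": 0.4, "slide": [0, -0.02, 0], "delta_rot": [0, 0, 0]}], "force": 15}}

```text
time_s: 9.65
tcp_pos: [0.4634, -0.0077, 0.0074]
tcp_rot: [[0.155, 0.988, -0.0], [0.988, -0.155, -0.0], [-0.0, -0.0, -1.0]]
force: [-1.7, 0.0, -1.4]
finger_gap: 0.0399
gripper_force: 14.5
```

{"op": "drive_tool", "data": {"moves": [{"jaw": 0.4, "slide": [0, 0, 0], "delta_rot": [0, 0, 0]}, {"jaw": 0.4, "slide": [0, 0, 0], "delta_rot": [0, 0, 0]}]}}

```text
time_s: 9.9
tcp_pos: [0.4636, -0.0077, 0.0074]
tcp_rot: [[0.155, 0.988, -0.0], [0.988, -0.155, -0.0], [-0.0, -0.0, -1.0]]
force: [-1.7, -0.9, -2.2]
finger_gap: 0.0399
gripper_force: 14.4
```

{"op": "drive_tool", "data": {"moves": [{"jaw": 0.46, "slide": [0, 0.004, 0], "delta_rot": [0, 0, 0]}, {"jaw": 0.54, "slide": [0, 0.009, 0], "delta_rot": [0, 0, 0]}, {"jaw": 0.62, "slide": [0, 0.016, 0], "delta_rot": [0, 0, 0]}, {"jaw": 0.67, "slide": [0, 0.02, 0], "delta_rot": [0, 0, 0]}, {"jaw": 0.67, "slide": [0, 0.02, 0], "delta_rot": [0, 0, 0]}]}}

```text
time_s: 10.52
tcp_pos: [0.4738, -0.0092, 0.0075]
tcp_rot: [[0.155, 0.988, 0.0], [0.988, -0.155, 0.0], [0.0, 0.0, -1.0]]
force: [-0.2, 0.1, -0.1]
finger_gap: 0.0627
gripper_force: 0.0
```

{"op": "drive_tool", "data": {"moves": [{"jaw": 0.6, "slide": [0, -0.004, 0], "delta_rot": [0, 0, 0]}, {"jaw": 0.54, "slide": [0, -0.009, 0], "delta_rot": [0, 0, 0]}, {"jaw": 0.48, "slide": [0, -0.015, 0], "delta_rot": [0, 0, 0]}, {"jaw": 0.42, "slide": [0, -0.02, 0], "delta_rot": [0, 0, 0]}, {"jaw": 0.4, "slide": [0, -0.02, 0], "delta_rot": [0, 0, 0]}], "force": 15}}

```text
time_s: 11.15
tcp_pos: [0.4634, -0.0077, 0.0075]
tcp_rot: [[0.155, 0.988, -0.001], [0.988, -0.155, 0.0], [-0.0, -0.001, -1.0]]
force: [-2.8, -0.6, 3.8]
finger_gap: 0.0402
gripper_force: 14.6
```

{"op": "drive_tool", "data": {"moves": [{"jaw": 0.4, "slide": [0, 0, 0], "delta_rot": [0, 0, 0]}, {"jaw": 0.4, "slide": [0, 0, 0], "delta_rot": [0, 0, 0]}]}}

```text
time_s: 11.4
tcp_pos: [0.4636, -0.0077, 0.0075]
tcp_rot: [[0.155, 0.988, -0.0], [0.988, -0.155, -0.0], [-0.0, -0.0, -1.0]]
force: [-3.1, -0.6, 5.7]
finger_gap: 0.0402
gripper_force: 14.5
```

{"op": "drive_tool", "data": {"moves": [{"jaw": 0.46, "slide": [0, 0.004, 0], "delta_rot": [0, 0, 0]}, {"jaw": 0.54, "slide": [0, 0.009, 0], "delta_rot": [0, 0, 0]}, {"jaw": 0.62, "slide": [0, 0.016, 0], "delta_rot": [0, 0, 0]}, {"jaw": 0.67, "slide": [0, 0.02, 0], "delta_rot": [0, 0, 0]}, {"jaw": 0.67, "slide": [0, 0.02, 0], "delta_rot": [0, 0, 0]}]}}

```text
time_s: 12.02
tcp_pos: [0.4736, -0.0092, 0.0073]
tcp_rot: [[0.155, 0.988, -0.0], [0.988, -0.155, 0.0], [0.0, -0.0, -1.0]]
force: [-0.3, 0.2, -0.7]
finger_gap: 0.0629
gripper_force: 0.0
```

{"op": "drive_tool", "data": {"moves": [{"jaw": 0.6, "slide": [0, -0.004, 0], "delta_rot": [0, 0, 0]}, {"jaw": 0.56, "slide": [0, -0.007, 0], "delta_rot": [0, 0, 0]}, {"jaw": 0.56, "slide": [0, -0.007, 0], "delta_rot": [0, 0, 0]}], "force": 15}}

```text
time_s: 12.4
tcp_pos: [0.4698, -0.0086, 0.0073]
tcp_rot: [[0.155, 0.988, -0.0], [0.988, -0.155, 0.0], [0.0, -0.0, -1.0]]
force: [-0.9, 0.2, -1.7]
finger_gap: 0.0538
gripper_force: 14.9
```

{"op": "drive_tool", "data": {"moves": [{"jaw": 0.53, "slide": [0, -0.003, 0], "delta_rot": [0, 0, 0]}, {"jaw": 0.5, "slide": [0, -0.006, 0], "delta_rot": [0, 0, 0]}, {"jaw": 0.5, "slide": [0, -0.006, 0], "delta_rot": [0, 0, 0]}], "force": 15}}

```text
time_s: 12.78
tcp_pos: [0.467, -0.0083, 0.0074]
tcp_rot: [[0.155, 0.988, -0.0], [0.988, -0.155, 0.0], [-0.0, -0.0, -1.0]]
force: [1.6, -1.0, -4.6]
finger_gap: 0.0537
gripper_force: 15.0
```

It stalled at 53.7 mm with 15 N, so the jaws are on the wood. Next I raise the force to 22 N.

{"op": "drive_tool", "data": {"moves": [{"jaw": 0.45, "slide": [0, 0.002, 0], "delta_rot": [0, 0, 0]}, {"jaw": 0.45, "slide": [0, 0.002, 0], "delta_rot": [0, 0, 0]}, {"jaw": 0.45, "slide": [0, 0.002, 0], "delta_rot": [0, 0, 0]}], "force": 19}}

```text
time_s: 13.15
tcp_pos: [0.4679, -0.0084, 0.0073]
tcp_rot: [[0.155, 0.988, -0.001], [0.988, -0.155, -0.0], [-0.0, -0.001, -1.0]]
force: [-2.6, -1.4, -1.9]
finger_gap: 0.0531
gripper_force: 18.7
```

{"op": "drive_tool", "data": {"moves": [{"jaw": 0.42, "slide": [0, 0, 0], "delta_rot": [0, 0, 0]}, {"jaw": 0.42, "slide": [0, 0, 0], "delta_rot": [0, 0, 0]}, {"jaw": 0.42, "slide": [0, 0, 0], "delta_rot": [0, 0, 0]}, {"jaw": 0.42, "slide": [0, 0, 0], "delta_rot": [0, 0, 0]}], "force": 23}}

```text
time_s: 13.65
tcp_pos: [0.4681, -0.0084, 0.0074]
tcp_rot: [[0.155, 0.988, -0.0], [0.988, -0.155, 0.0], [0.0, -0.0, -1.0]]
force: [-1.4, 0.3, -3.2]
finger_gap: 0.0522
gripper_force: 22.6
```

```bash
python3 -c "
from h import *
where()
shot('top','top4',(190,155,360,282),4.7)"
```

```text
t 13.65 pos [ 0.4681 -0.0084  0.0074] XY 0.4638 0.0642 yaw -8.93 tilt [-0.  0. -1.] F [-1.45  0.34 -3.25] gap 0.0522 gf 22.6
```

View pics/top4.png

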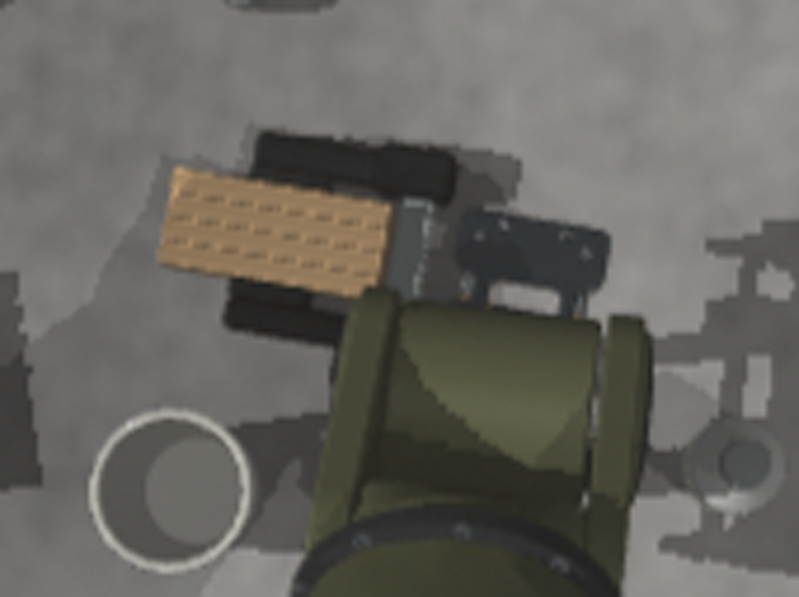

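The jaws are closed on the four flush slats (ends at (160–175,165–265)), with the handle and trigger held at about 23 N.

```bash
python3 -c "
from workcell import manip
print(manip.finish_job())"
```

```text
the job is handed in; nothing more can be done
None
```

The job is handed in, verdict not shown: the slats were tapped flush, the clamp took three full strokes plus a final squeeze, and handle and trigger are held at about 23 N with the jaws closed on the slats; nothing else on the counter was touched.

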